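Hang the electrode carrier level on the drying pin

ROBOT

A 6-joint arm with a two-finger parallel gripper is mounted at the origin on the work surface. World frame = base frame: x ahead of the robot, y to its left, z up, the work surface at z = 0. Lengths are in m, angles in rad, forces in N, time in s.
With the tool pointing down it reaches from about 0.35 to 0.975 m from the base axis. Payload 4.9 kg.
Tool frame: the origin (TCP) lies between the finger pads; the fingertips stand 25 mm ahead of it and the grasp point (between the pads) lies 6 mm ahead of it (ctrl.tip_reach is the distance from the TCP to the fingertips, in m); z points along the fingers, y is the direction in which the jaws open and shut (so a half turn about z gives the same grasp; the last joint's range is limited). The gripper opens to 85 mm and grips with 20 to 120 N. Pads are 22 mm wide; open, the fingers measure 114 mm over their backs; the gripper's body (76 mm by 85 mm) begins 54 mm behind the grasp point. The pads swing forward as they close: fully open they stand 13 mm farther back than shut.
Start: joints at [-1.233, 0.053, 1.613, -0, 1.476, -0.119], TCP at [0.276, -0.561, 0.219] pointing down, gripper open.
Joint ranges: [-3.01, 3.01], [-1.01, 2.22], [0.06, 2.58], [-1.02, 4.17], [0.09, 2.62], [-3.14, 3.14]. Speed limits (rad/s): [2.57, 2.57, 3.14, 3.14, 3.14, 3.14].

INTERFACE

Orientations are given as a rotation vector (axis times angle).
In Python, from station import get_obs, get_image, camera_params, order, ctrl gives the robot as it stands.
- The arm moves only by the tool move_arm, never from a script. Its argument "deltas" is one flat list of numbers, 5 for each row, row after row: the opening, from -1 (shut) to 1 (fully open), so that 0 is half open, then the shift along the tool's x, y, z in m, then the turn about the tool's z in degrees. In form: [fingers, tx, ty, tz, turn, fingers, tx, ty, tz, turn, ...]. A call has 1 to 10 rows; each row is the pose to reach, as a shift and turn from the pose measured when the call began, along the tool's axes at that moment; what a row does not reach only later rows make up. A row lasts 1/10 s, in which the tool goes at most 50 mm and 8.59 degrees, less where a joint would pass 70% of its speed; a pose out of reach is approached as far as the arm can. A call with a gripper value outside its range is refused whole. The fingers move at their own pace and stop on an object; "force" is the grip in N (left out, the last holds). Time passes only in rows, so rows that repeat a pose let the fingers close. It gives the time, the measured TCP pose, the force and the opening at its end, in the units of the state.
- get_obs(): the state, without advancing time (a new reading comes with each control period).
- get_image(name): name is "scene" or "top"; returns the picture (384x512x3 uint8, red, green, blue); there is no depth.
- camera_params(name): a dict with "camera_matrix" (3x3 intrinsics, pixels), "k1" (the pictures are not rectified: a ray, as slopes to the right and down, at radius r is drawn at 1 + k1 r^2 times it, then the intrinsics apply), "extrinsics" (4x4, takes a point from camera to world coordinates). Camera axes: x right, y up, looking along -z (the intrinsics and any distortion apply to the point x, -y, -z); pixel columns grow to the right and rows downward; lengths in m; the calibration is good to about 2 mm. A picture is of the moment at which its call begins. camera_params takes no time and is no camera call.
- order.finish_job(): hands the job in, once; it reports no verdict.
The state is a dict: "t": time; "q": joint angles; "dq": joint speeds; "effort": joint torques, N m; "tool_pos": TCP position; "tool_rot": TCP orientation; "contact_force": force on the tool from outside, world axes, zero at the start; "wrist_torque": the same for the moment, N m; "opening": finger opening in m.
Only numpy, scipy, OpenCV 4.12 (cv2) and the standard library are available. Lean on these libraries where they do the work, as an engineer would, in place of code of your own. Each camera call takes 0.05 s, during which the arm holds its last target. There are 200 camera calls.

TASK

Take the red electrode carrier out of its white rack and hang it on the pin of the drying stand by whichever of its four holes makes it hang level, depending on where the brass weight is clamped. The height of the pin has been set by hand and is not known exactly, so feel for it: put the hole over the pin and lower the carrier on to it gently while still holding it, without pushing hard on the stand, then let it hang free and at rest. Leave everything else on the bench where it is.

Things in the scene. Friction and masses are not known exactly. Their poses are not given: they have to be found in the camera images.
- carrier_center (a point): Centre of the red acrylic carrier, an upright flat plate 8 mm thick (x, its normal), 160 mm wide (y), 176 mm high (z up): mid-thickness, 88 mm above the lower edge, at the middle of the foot bar. Seen along x: an upper panel (y -45 to +80 mm, 98 to 176 mm above the lower edge), a leg (y +60 to +80) and a foot bar 20 mm high (y -80 to +80).
- carrier: The same carrier; origin at the middle of the lower edge of its foot bar, same axes. The panel can be gripped across its 8 mm anywhere along its upper edge, above the holes; a black socket 10 mm wide sticks up 10 mm there at y = +70 mm. The bare plate weighs 130 g; with the weight about 390 g.
- weight (a joint): Place of the brass weight (about 260 g; 32 x 32 mm, 34 mm high, clamped tight astride the foot bar, sticking out 16 mm either side of the plate's middle plane): its y in the carrier's frame, m, 0 at the middle of the bar. The balance point of the whole carrier lies at about y = 0.0067 + 0.67 x this value, some 75 mm below the row of holes; the right hole is the one nearest to it in y.
- hole1 (a point): Centre of the first of four round 11.5 mm holes through the carrier, at y = -21 mm, 122 mm above its lower edge, 54 mm below its top edge.
- hole2 (a point): Second hole, y = -3 mm, else as hole1.
- hole3 (a point): Third hole, y = +15 mm, else as hole1.
- hole4 (a point): Fourth hole, y = +33 mm, else as hole1.
- rack: White rack, fixed: base 80 x 190 x 8 mm, origin at the middle of its underside; near each end a fork 24 mm high with a 10 mm gap holds the carrier's foot bar upright, the bar standing on the base, carrier axes along the rack's. The carrier is lifted straight up.
- stand: Drying stand, fixed, origin under its base (100 x 110 x 14 mm); a post 28 mm thick with a 12 mm rod, on the origin's vertical. From the rod's top a level, rigid 6 mm pin points along the stand's -x in its y = 0 plane; its tip, 62 mm out, is a yellow bead 8.5 mm thick, 4 mm long. Pin axis 173 to 197 mm above the table, set by hand, not measured: feel for it. The rod ends 4 mm above the axis.
- spare_weight: Bystander: a loose spare brass weight, 32 x 32 x 34 mm.
- comb: Bystander: a white gel comb lying flat, 110 mm long.
- tip_box: Bystander: a teal box, 85 x 120 x 50 mm.
- beaker: Bystander: a clear beaker 60 mm wide, 75 mm high.
- bottle_a: Bystander: bottle with a blue cap, 84 mm wide, 170 mm high.
- bottle_b: Bystander: bottle with a blue cap, 72 mm wide, 150 mm high.
- bottle_c: Bystander: bottle with a blue cap, 60 mm wide, 110 mm high.
There are look-alikes about, which are no part of the job. What is shaped like the rack but blue or orange is not meant.

How it is judged:
By the outcome, as a careful person would: the job done as asked, in the order asked, and still so for the second after the job is handed in, with the robot touching nothing.
It also fails if it takes over 66 s, if anything falls off the work surface, if the arm or the gripper's body presses on something with over 40 N, if the wrist force passes 120 N, or if a joint passes its speed limit or range.

## Working session

There is one attempt and no reset: what is moved stays moved. The work goes in short steps, Python scripts to look and compute and a tool call to move; the robot and the scene stay as the last step left them, time stands still between calls to the robot, and variables do not carry over. Pictures are saved under pics/ and viewed, about 8 in all and at most 12, crops included, and the job is handed in when it is done.

Besides the shell and the picture viewer there is one more tool, called after "Call:" in YAML: its name, and indented under it one key for each argument. move_arm: Moves the arm, as the interface text tells. Its arguments: {"type":"object","properties":{"deltas":{"type":"array"},"force":{"type":"number"}},"required":["deltas"]}

```bash
mkdir -p pics; ls
python3 - <<'E'
from station import *
import cv2
for n in("scene","top"):
    im=get_image(n); cv2.imwrite(f"pics/{n}0.png",im[:,:,::-1]); p=camera_params(n); print(n,p)
o=get_obs(); print(o)
E
```

```text
pics
scene {'camera_matrix': array([[475.3399168 ,   0.        , 252.30483037],
       [  0.        , 475.3399168 , 197.22754396],
       [  0.        ,   0.        ,   1.        ]]), 'k1': -0.029648781266766254, 'extrinsics': array([[-0.71853188, -0.52783793,  0.45287863,  1.15830686],
       [ 0.69522775, -0.56313037,  0.44670188,  0.65992768],
       [ 0.01924351,  0.63582333,  0.7715947 ,  1.23310199],
       [ 0.        ,  0.        ,  0.        ,  1.        ]])}
top {'camera_matrix': array([[476.86119793,   0.        , 255.77834517],
       [  0.        , 476.86119793, 202.16633986],
       [  0.        ,   0.        ,   1.        ]]), 'k1': -0.11576477904043134, 'extrinsics': array([[ 0.00525059,  0.99298533, -0.11812097,  0.29564255],
       [-0.99992617,  0.00650799,  0.01026181,  0.0030509 ],
       [ 0.01095856,  0.11805837,  0.99294619,  1.66651167],
       [ 0.        ,  0.        ,  0.        ,  1.        ]])}
{'t': 0.1, 'q': array([-1.23302578e+00,  5.33216371e-02,  1.61420755e+00,  1.43957200e-05,
        1.47598847e+00, -1.18977946e-01]), 'dq': array([-0.00034949, -0.00084595, -0.00115705, -0.00100503,  0.0021437 ,
        0.00147634]), 'effort': array([-9.43348714e-04, -3.94901955e+01, -3.71362531e+01, -2.04887519e-04,
        3.93845068e-03, -2.52885252e-05]), 'tool_pos': array([ 0.27545983, -0.56034924,  0.2181365 ]), 'tool_rot': array([-3.05815867e+00, -7.10802939e-01,  3.07570227e-04]), 'contact_force': array([-0.01099281, -0.154532  , -0.82107172]), 'wrist_torque': array([-0.00385202,  0.10187059,  0.06702683]), 'opening': 0.08559422001624593}
```

View pics/scene0.png

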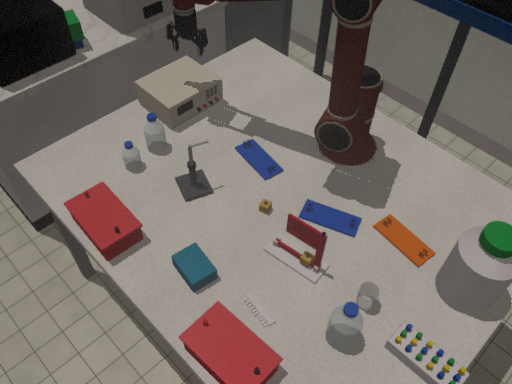

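View pics/top0.png

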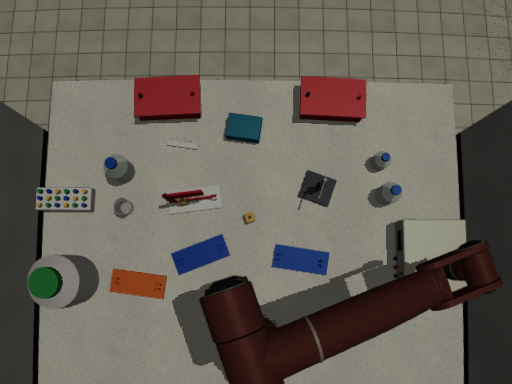

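The scene view shows the white rack with the red carrier at about (298,247) and the stand at (193,180). In the top view they are at (193,200) and (318,188). Next I'll take enlarged crops.

```bash
cat > h.py <<'E'
import numpy as np, cv2
from station import get_obs,get_image,camera_params
P={n:camera_params(n) for n in("scene","top")}
def proj(n,X):
    p=P[n];E=p["extrinsics"];c=(np.atleast_2d(X)-E[:3,3])@E[:3,:3]
    s=np.c_[c[:,0],-c[:,1]]/-c[:,2:];s=s*(1+p["k1"]*(s**2).sum(1,keepdims=True))
    K=p["camera_matrix"];return s*K[0,0]+K[:2,2]
def ray(n,uv):
    p=P[n];K=p["camera_matrix"];E=p["extrinsics"];d=(np.array(uv,float)-K[:2,2])/K[0,0];s=d.copy()
    for _ in range(9): s=d/(1+p["k1"]*(s@s))
    return E[:3,3],E[:3,:3]@np.array([s[0],-s[1],-1])
def onz(n,uv,z):
    o,d=ray(n,uv);return o+d*(z-o[2])/d[2]
def crop(n,x,y,w,h,f,name,im=None):
    im=get_image(n) if im is None else im
    cv2.imwrite(name,cv2.resize(im[y:y+h,x:x+w,::-1],None,fx=f,fy=f,interpolation=cv2.INTER_CUBIC));return im
E
python3 - <<'E'
from h import *
import cv2
s=get_image("scene");t=get_image("top")
def c(im,x,y,w,h,f): return cv2.resize(im[y:y+h,x:x+w,::-1],(w*f,h*f),interpolation=cv2.INTER_CUBIC)
# A: scene carrier 256..336,206..286 x5=400 ; top carrier 155..235,165..225 
A=c(s,256,210,80,75,5);B=c(t,155,170,80,75,5);C=c(s,160,130,80,45*1+30,5);D=c(t,280,160,80,75,5)
cv2.imwrite("pics/m1.png",np.vstack([np.hstack([A,B]),np.hstack([C,D])])[:750])
cv2.imwrite("pics/m1.png",cv2.resize(cv2.imread("pics/m1.png"),None,fx=.8,fy=.8,interpolation=cv2.INTER_AREA))
E
```

```text
(no output)
```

View pics/m1.png

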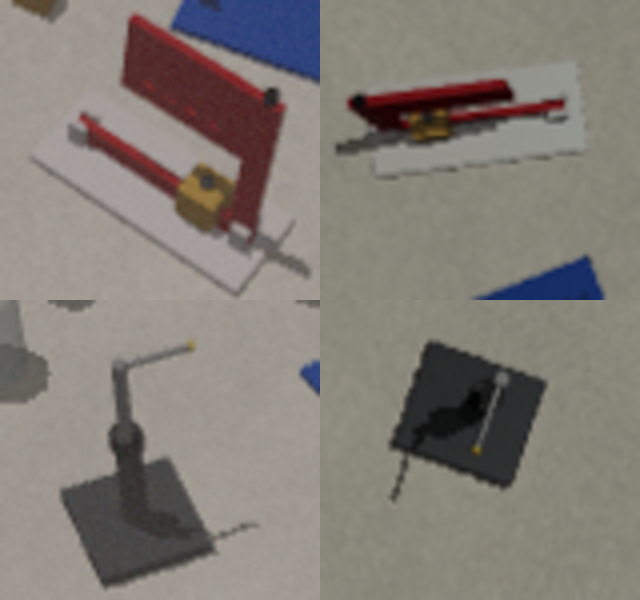

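```bash
cat > fit.py <<'E'
from h import *
from scipy.optimize import least_squares
A=lambda u,v:("scene",256+u/4,210+v/4)
B=lambda u,v:("top",155+(u-320)/4,170+v/4)
C=lambda u,v:("scene",160+u/4,130+(v-300)/4)
D=lambda u,v:("top",280+(u-320)/4,160+(v-300)/4)
def T(q,p): c,s=np.cos(q[2]),np.sin(q[2]);return np.array([q[0]+c*p[0]-s*p[1],q[1]+s*p[0]+c*p[1],p[2]])
def res(obs,q,f): return np.concatenate([proj(n,T(q,f(q,p)))[0]-[u,v] for (n,u,v),p in obs])
def go(name,obs,q0,f=lambda q,p:p):
    r=least_squares(lambda q:res(obs,q,f),q0,loss="soft_l1",x_scale=np.array([.01]*2+[.02]+[.01]*(len(q0)-3)))
    print(name,r.x.round(4),"yaw",np.degrees(r.x[2]).round(2));print(res(obs,r.x,f).reshape(-1,2).round(1).tolist());return r.x
if __name__=="__main__":
    go("rack",[(B(575,62),(.04,-.095,.008)),(B(585,148),(-.04,-.095,.008)),(B(380,178),(-.04,.095,.008)),
     (A(32,157),(.04,-.095,.008)),(A(238,293),(.04,.095,.008)),(A(293,222),(-.04,.095,.008))],[.3,.2,.1])
    z=.008
    go("carrier",[(A(134,17),(0,-.045,.176+z)),(A(122,85),(.004,-.045,.098+z)),(A(272,92),(0,.07,.186+z)),(A(85,116),(0,-.08,.02+z)),
      (B(358,102),(0,.07,.186+z)),(B(510,85),(0,-.045,.176+z)),(B(563,104),(0,-.08,.02+z))],[.3,.2,.1])
    f=lambda q,p:p if p[2]>=0 else (0,0,q[3]-p[2]-1)
    go("stand",[(D(430,340),(.05,.055,.014)),(D(547,380),(.05,-.055,.014)),(D(508,488),(-.05,-.055,.014)),(D(390,446),(-.05,.055,.014)),
      (C(62,490),(.05,-.055,.014)),(C(170,458),(-.05,-.055,.014)),(C(215,547),(-.05,.055,.014)),(C(105,580),(.05,.055,.014))],[.4,-.1,-.3])
    f=lambda q,p:(p[0],p[1],q[3]+p[2])
    go("pin",[(D(501,377),(0,0,.004)),(D(477,450),(-.06,0,0)),(C(120,366),(0,0,.004)),(C(192,346),(-.06,0,0))],[.4,-.1,-.3,.185],f)
E
python3 fit.py
```

```text
rack [0.5023 0.2081 0.1325] yaw 7.59
[[-0.8, -0.9], [-0.6, -0.0], [-3.2, -0.8], [-0.5, -1.3], [-0.5, -1.0], [0.5, -1.6]]
carrier [0.5011 0.2085 0.1283] yaw 7.35
[[-0.3, -1.3], [-0.2, -1.1], [0.3, -0.7], [-1.3, -0.8], [-1.6, -0.7], [-2.7, -0.5], [-1.2, -0.1]]
stand [ 0.5433 -0.2263 -0.3403] yaw -19.5
[[-1.4, -0.3], [-1.3, 0.2], [-0.6, -0.3], [-0.7, -0.4], [-0.6, -1.2], [-0.3, -1.7], [0.1, -2.0], [-0.6, -1.0]]
pin [ 0.5441 -0.2291 -0.311   0.1823] yaw -17.82
[[-0.7, 0.6], [-0.4, 0.4], [-0.8, -0.3], [-0.9, -0.0]]
```

```bash
sed -i 's#^A=.*#A=lambda u,v:("scene",256+u/4-.4,210+v/4-.4)#;s#^B=.*#B=lambda u,v:("top",155+(u-320)/4-.4,170+v/4-.4)#;s#^C=.*#C=lambda u,v:("scene",160+u/4-.4,130+(v-300)/4-.4)#;s#^D=.*#D=lambda u,v:("top",280+(u-320)/4-.4,160+(v-300)/4-.4)#' fit.py
cat >> fit.py <<'E'
    q=np.array([.501,.208,.129])
    print("weight",least_squares(lambda w:np.concatenate([proj(n,T(q,(0,w[0],w[1])))[0]-[u,v] for n,u,v in(A(208,179),B(431,114))]),[.03,.05]).x)
    print("weight box proj for y=.035:",[(((proj("scene",T(q,(sx*.016,.035+sy*.016,zz)))[0]-[256-.4,210-.4])*4).round().tolist()) for zz in(.045,) for sx in(-1,1) for sy in(-1,1)])
E
cat >> h.py <<'E'
from scipy.spatial.transform import Rotation as Ro
def rel(p,yaw):  # shift+turn to bring TCP to p, tool y along world yaw (deg, mod 180)
    o=get_obs();R=Ro.from_rotvec(o["tool_rot"]).as_matrix();y=R[:,1]
    d=(yaw-np.degrees(np.arctan2(y[1],y[0]))+90)%180-90
    print("t",o["t"],"pos",o["tool_pos"].round(4),"yaw",np.degrees(np.arctan2(y[1],y[0])).round(2),"F",o["contact_force"].round(2),"open",round(o["opening"],4))
    print("shift",(R.T@(np.array(p)-o["tool_pos"])).round(4),"turn",round(-d,2), "tilt",R[:,2].round(4))
E
python3 fit.py; python3 -c "
from h import *
rel([.498,.237,.33],7.4)"
```

```text
rack [0.5033 0.2079 0.134 ] yaw 7.68
[[-0.3, -0.9], [-0.1, 0.1], [-2.7, -0.6], [-0.4, -0.8], [-0.3, -0.5], [0.6, -1.0]]
carrier [0.5018 0.2077 0.1299] yaw 7.44
[[-0.3, -0.9], [-0.2, -0.8], [0.3, -0.4], [-1.3, -0.4], [-0.9, -0.5], [-2.1, -0.3], [-0.6, 0.1]]
stand [ 0.5446 -0.2262 -0.3437] yaw -19.69
[[-0.9, -0.3], [-0.9, 0.3], [-0.3, -0.2], [-0.3, -0.4], [-0.4, -0.6], [-0.1, -1.1], [0.2, -1.3], [-0.6, -0.4]]
pin [ 0.5454 -0.2279 -0.3121  0.1855] yaw -17.88
[[-0.5, 0.4], [-0.3, 0.3], [-0.5, -0.2], [-0.6, 0.0]]
weight [0.03264789 0.04822363]
weight box proj for y=.035: [[201.0, 157.0], [237.0, 180.0], [177.0, 185.0], [213.0, 208.0]]
t 0.2 pos [ 0.2755 -0.5605  0.2185] yaw -63.83 F [ 0.18 -0.51 -0.05] open 0.0856
shift [ 0.5514 -0.6178 -0.1106] turn -71.23 tilt [-4.0e-04  1.3e-03 -1.0e+00]
```

Call:
move_arm:
  deltas: [1, 0, 0, -0.11, 0, 1, 0, 0, -0.11, 0, 1, 0, 0, -0.11, 0, 1, 0.551, -0.618, -0.11, -71.2, 1, 0.551, -0.618, -0.11, -71.2, 1, 0.551, -0.618, -0.11, -71.2, 1, 0.551, -0.618, -0.11, -71.2, 1, 0.551, -0.618, -0.11, -71.2, 1, 0.551, -0.618, -0.11, -71.2, 1, 0.551, -0.618, -0.11, -71.2]

```text
t: 1.2
tool_pos: [0.3694, -0.2215, 0.3286]
tool_rot: [-2.285, -2.155, -0.001]
contact_force: [1.6, 1.1, -0.2]
opening: 0.0853
```

```bash
python3 -c "
from h import *
rel([.498,.237,.33],7.4)"
```

```text
t 1.2 pos [ 0.3694 -0.2215  0.3286] yaw -3.35 F [ 1.57  1.12 -0.2 ] open 0.0853
shift [ 0.4653  0.1016 -0.0009] turn -10.75 tilt [-0.      0.0012 -1.    ]
```

Call:
move_arm:
  deltas: [1, 0.465, 0.102, 0, -10.8, 1, 0.465, 0.102, 0, -10.8, 1, 0.465, 0.102, 0, -10.8, 1, 0.465, 0.102, 0, -10.8, 1, 0.465, 0.102, 0, -10.8, 1, 0.465, 0.102, 0, -10.8, 1, 0.465, 0.102, 0, -10.8, 1, 0.465, 0.102, 0, -10.8, 1, 0.465, 0.102, 0, -10.8, 1, 0.465, 0.102, 0, -10.8]

```text
t: 2.2
tool_pos: [0.4983, 0.24, 0.3282]
tool_rot: [-2.068, -2.363, -0.001]
contact_force: [0.1, 0.5, -0.4]
opening: 0.0853
```

Run:
```python
from h import *
rel([.498,.237,.179],7.4)
s=get_image("scene");t=get_image("top")
def c(im,x,y,w,h,f): return cv2.resize(im[y:y+h,x:x+w,::-1],(w*f,h*f),interpolation=cv2.INTER_CUBIC)
cv2.imwrite("pics/m2.png",np.hstack([c(s,246,180,100,110,4),c(t,145,140,100,110,4)]))
```

```text
t 2.2 pos [0.4983 0.24   0.3282] yaw 7.62 F [ 0.14  0.48 -0.39] open 0.0853
shift [-0.0031 -0.0006  0.1492] turn 0.22 tilt [-0.001   0.0015 -1.    ]
```

View pics/m2.png

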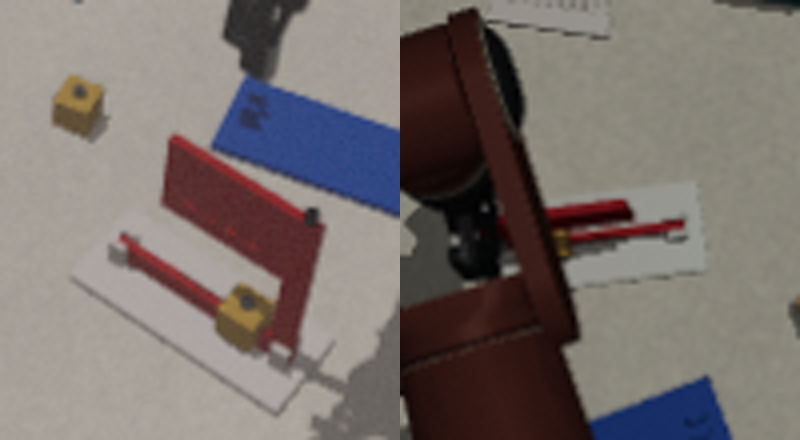

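The scene crop shows the open gripper above the carrier. The carrier's top edge runs from (175,140) to (320,228), and the weight is at (246,310). The pose agrees with the fit, so I'm going down.

Call:
move_arm:
  deltas: [1, -0.003, -0.001, 0.1, 0.2, 1, -0.003, -0.001, 0.1, 0.2, 1, -0.003, -0.001, 0.1, 0.2, 1, -0.003, -0.001, 0.12, 0.2, 1, -0.003, -0.001, 0.135, 0.2, 1, -0.003, -0.001, 0.149, 0.2, 1, -0.003, -0.001, 0.149, 0.2, 1, -0.003, -0.001, 0.149, 0.2]
  force: 40

```text
t: 3.1
tool_pos: [0.4978, 0.2366, 0.1796]
tool_rot: [-2.07, -2.36, -0.0]
contact_force: [0.4, -0.3, -0.3]
opening: 0.0854
```

Call:
move_arm:
  deltas: [-0.4, 0, 0, 0, 0, -0.4, 0, 0, 0, 0, -0.6, 0, 0, 0, 0, -0.7, 0, 0, 0, 0, -0.8, 0, 0, 0, 0, -1, 0, 0, 0, 0, -1, 0, 0, 0, 0, -1, 0, 0, 0, 0, -1, 0, 0, 0, 0]
  force: 40

```text
t: 4.0
tool_pos: [0.4978, 0.2366, 0.1796]
tool_rot: [-2.07, -2.36, -0.0]
contact_force: [0.5, -0.2, -0.6]
opening: -0.0
```

The gripper shut to 0, so it isn't holding the plate. I'll look.

Run:
```python
from h import *
rel([.498,.237,.179],7.4)
s=get_image("scene");t=get_image("top")
def c(im,x,y,w,h,f): return cv2.resize(im[y:y+h,x:x+w,::-1],(w*f,h*f),interpolation=cv2.INTER_CUBIC)
cv2.imwrite("pics/m3.png",np.hstack([c(s,246,180,100,110,4),c(t,145,140,100,110,4)]))
for n in P: print(n,proj(n,[.4978,.2366,.1546]),proj(n,[.4978,.2366,.18]))
```

```text
t 4.0 pos [0.4978 0.2366 0.1796] yaw 7.49 F [ 0.49 -0.16 -0.56] open -0.0
shift [0.0003 0.0003 0.0006] turn 0.09 tilt [-0.0012  0.0014 -1.    ]
scene [[309.70158331 232.74074005]] [[310.74663517 227.37872209]]
top [[178.03251319 194.74714323]] [[176.81994804 193.67119446]]
```

View pics/m3.png

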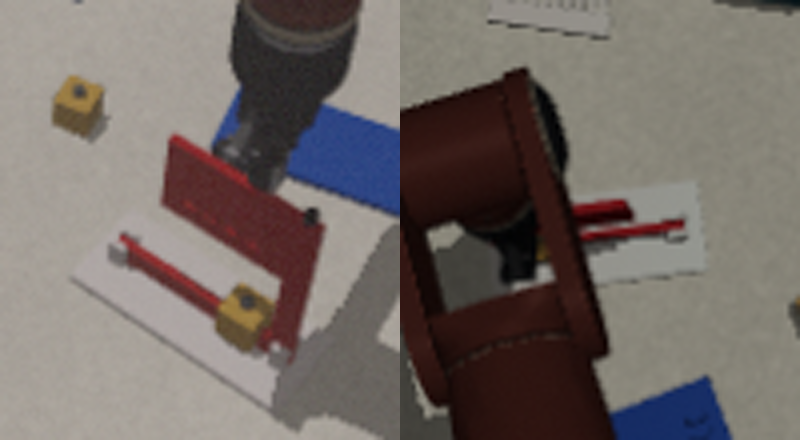

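Run:
```python
from h import *
px=lambda u,v:(246+u/4-.4,180+v/4-.4)
for u,v in((173,137),(245,181),(268,193)):print("top edge scene",onz("scene",px(u,v),.184))
t=lambda u,v:(145+(u-400)/4-.4,140+v/4-.4)
print("top cam panel corner",onz("top",t(630,208),.184), "bar end",onz("top",t(680,228),.028))
print("spare top",onz("scene",px(80,90),.034),"top",)
c,s=np.cos(.13),np.sin(.13)
for yy in(-.045,.03):print("model",.5018-s*yy,.2077+c*yy)
# free carrier-height fit
from fit import *
f=lambda q,p:(p[0],p[1],p[2]+q[3])
obs=[(A(134,17),(0,-.045,.176)),(A(122,85),(.004,-.045,.098)),(A(272,92),(0,.07,.186)),(A(85,116),(0,-.08,.02)),(B(358,102),(0,.07,.186)),(B(510,85),(0,-.045,.176)),(B(563,104),(0,-.08,.02))]
go("carrier z free",obs,[.5,.2,.13,.008],f)
```

```text
top edge scene [0.50996769 0.16534447 0.184     ]
top edge scene [0.50169128 0.2251888  0.184     ]
top edge scene [0.49780679 0.24273882 0.184     ]
top cam panel corner [0.50431066 0.15646983 0.184     ] bar end [0.50904784 0.12890802 0.028     ]
spare top [0.43727092 0.00995533 0.034     ] top
model 0.5076335364178863 0.16307971478283453
model 0.4979109757214092 0.23744685681144365
carrier z free [0.5005 0.2065 0.1302 0.0027] yaw 7.46
[[-0.4, -0.3], [-0.3, -0.2], [0.0, 0.2], [-1.3, 0.1], [-0.2, 0.1], [-1.5, 0.3], [-0.1, 0.7]]
```

Run:
```python
from h import *
from station import ctrl
print([a for a in dir(ctrl) if a[0]!='_'],getattr(ctrl,"tip_reach",None))
s=get_image("scene");f=8;x0,y0=275,200
im=cv2.resize(s[y0:y0+70,x0:x0+70,::-1],None,fx=f,fy=f,interpolation=cv2.INTER_CUBIC)
o=get_obs();R=Ro.from_rotvec(o["tool_rot"]).as_matrix();p=o["tool_pos"]
d=lambda X:tuple(((proj("scene",X)[0]-[x0,y0]+.5)*f).astype(int))
big=[im.copy(),im]
cv2.circle(im,d(p),4,(0,255,0),1);cv2.circle(im,d(p+R@[0,0,.025]),4,(255,255,0),1)
cv2.line(im,d(p+R@[-.011,0,.025]),d(p+R@[.011,0,.025]),(255,255,0),1)
c,s_=np.cos(.13),np.sin(.13)
W=lambda x,y,z:np.array([.5018+c*x-s_*y,.2077+s_*x+c*y,z+.008])
for a,b in(((-.004,-.045,.176),(-.004,.08,.176)),((.004,-.045,.176),(.004,.08,.176)),((.004,-.045,.098),(.004,.06,.098))):cv2.line(im,d(W(*a)),d(W(*b)),(255,0,255),1)
cv2.imwrite("pics/m4.png",cv2.resize(np.hstack(big),(800,400),interpolation=cv2.INTER_AREA))
```

```text
['MotionError', 'tip_reach'] 0.025
```

View pics/m4.png

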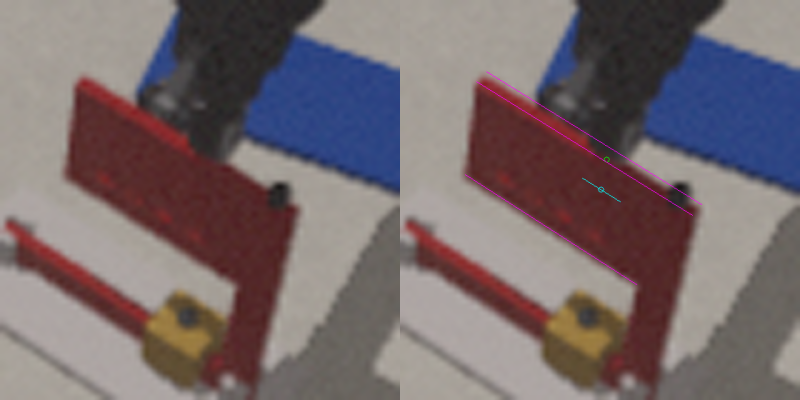

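The fingers look to be behind the plate: no finger shows in front of it near (600,190). I'll raise the arm, open, and check the jaw direction and position against the model.

Call:
move_arm:
  deltas: [-1, 0, 0, -0.04, 0, -1, 0, 0, -0.09, 0, -1, 0, 0, -0.13, 0, -1, 0, 0, -0.13, 0, 1, 0, 0, -0.13, 0, 1, 0, 0, -0.13, 0, 1, 0, 0, -0.13, 0, 1, 0, 0, -0.13, 0, 1, 0, 0, -0.13, 0, 1, 0, 0, -0.13, 0]

```text
t: 5.15
tool_pos: [0.4978, 0.2364, 0.3091]
tool_rot: [-2.07, -2.36, 0.001]
contact_force: [-0.2, 0.1, -0.1]
opening: 0.0848
```

Run:
```python
from h import *
rel([.498,.237,.179],7.4)
o=get_obs();R=Ro.from_rotvec(o["tool_rot"]).as_matrix();p=o["tool_pos"];out=[]
for n,x0,y0 in(("scene",260,140),("top",140,150)):
    s=get_image(n);f=5
    im=cv2.resize(s[y0:y0+110,x0:x0+80,::-1],None,fx=f,fy=f,interpolation=cv2.INTER_CUBIC)
    d=lambda X:tuple(((proj(n,X)[0]-[x0,y0]+.5)*f).astype(int))
    cv2.circle(im,d(p),4,(0,255,0),1)
    for k in(-1,1):
        cv2.line(im,d(p+R@[-.011,k*.043,.012]),d(p+R@[.011,k*.043,.012]),(255,255,0),1)
    c,s_=np.cos(.13),np.sin(.13)
    W=lambda x,y,z:np.array([.5018+c*x-s_*y,.2077+s_*x+c*y,z+.008])
    cv2.line(im,d(W(0,-.045,.176)),d(W(0,.08,.176)),(255,0,255),1);out.append(im)
cv2.imwrite("pics/m5.png",np.hstack(out))
```

```text
t 5.15 pos [0.4978 0.2364 0.3091] yaw 7.49 F [-0.23  0.07 -0.1 ] open 0.0848
shift [0.0004 0.0005 0.1301] turn 0.09 tilt [-0.002   0.0012 -1.    ]
```

View pics/m5.png

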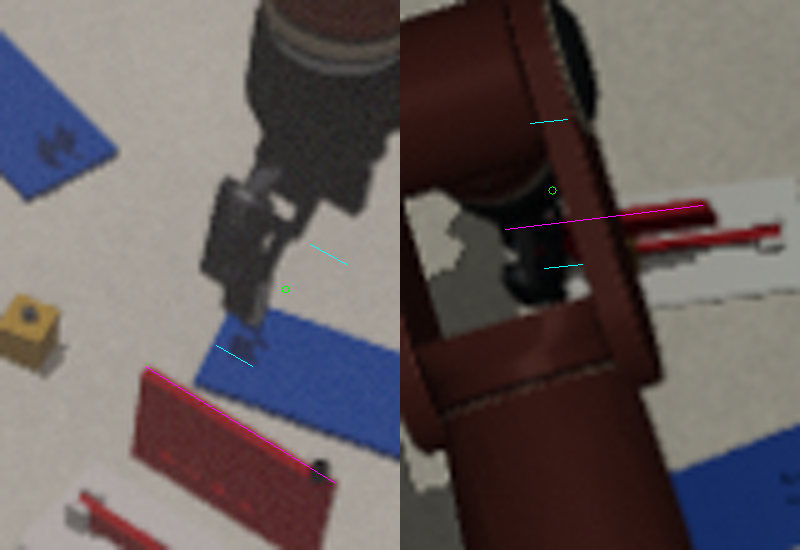

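The pictured fingers sit up and to the right of where tool_pos predicts, by about (4,-7) px in the scene view. So the reported TCP and the cameras disagree by roughly 20 mm. I'll check by touching bare table with shut fingers, which gives the z offset and also the lateral offset from the scene view.

Call:
move_arm:
  deltas: [-1, -0.24, 0.011, 0, 0, -1, -0.24, 0.011, 0, 0, -1, -0.24, 0.011, 0, 0, -1, -0.24, 0.011, 0, 0, -1, -0.24, 0.011, 0, 0, -1, -0.24, 0.011, 0.1, 0, -1, -0.24, 0.011, 0.2, 0, -1, -0.24, 0.011, 0.24, 0, -1, -0.24, 0.011, 0.26, 0, -1, -0.24, 0.011, 0.26, 0]

```text
t: 6.25
tool_pos: [0.5398, 0.0001, 0.0576]
tool_rot: [-2.071, -2.361, -0.001]
contact_force: [0.4, -0.1, 0.6]
opening: 0.0004
```

Call:
move_arm:
  deltas: [-1, 0, 0, 0.003, 0, -1, 0, 0, 0.006, 0, -1, 0, 0, 0.009, 0, -1, 0, 0, 0.012, 0, -1, 0, 0, 0.015, 0, -1, 0, 0, 0.018, 0]

```text
t: 6.85
tool_pos: [0.5409, 0.0, 0.0409]
tool_rot: [2.071, 2.361, 0.003]
contact_force: [-0.2, 0.0, -0.0]
opening: -0.0001
```

Run:
```python
from h import *
rel([.54,.0,.025],7.4)
o=get_obs();R=Ro.from_rotvec(o["tool_rot"]).as_matrix();p=o["tool_pos"];out=[];tip=p+R@[0,0,.025]
for n in("scene","top"):
    s=get_image(n);f=5;u=proj(n,tip)[0];x0,y0=int(u[0])-40,int(u[1])-60;print(n,x0,y0,u)
    im=cv2.resize(s[y0:y0+110,x0:x0+80,::-1],None,fx=f,fy=f,interpolation=cv2.INTER_CUBIC)
    d=lambda X:tuple(((proj(n,X)[0]-[x0,y0]+.5)*f).astype(int))
    cv2.circle(im,d(tip),4,(0,255,0),1);out.append(im)
cv2.imwrite("pics/m6.png",np.hstack(out))
```

```text
t 6.85 pos [0.5409 0.     0.0409] yaw 7.48 F [-0.19  0.01 -0.03] open -0.0001
shift [ 0.0001 -0.0009  0.0159] turn 0.08 tilt [ 2.5e-03  8.0e-04 -1.0e+00]
scene 200 161 [240.19228144 221.22589404]
top 211 128 [251.8338744  188.25429288]
```

View pics/m6.png

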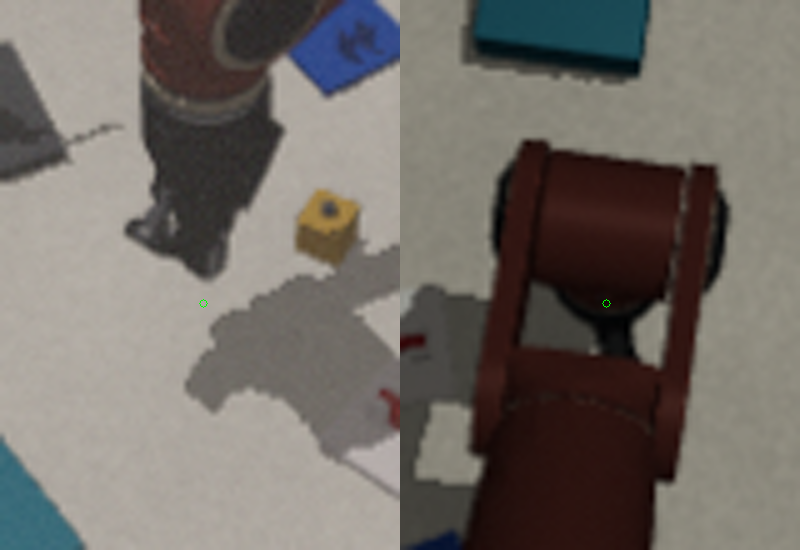

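The top view is mostly hidden by the wrist. In the scene view the fingertip is at crop (210,272), while the prediction is (203,303), so the tips look about 25 mm higher than reported. I'll confirm it by contact in small steps.

Call:
move_arm:
  deltas: [-1, 0, 0, 0.005, 0, -1, 0, 0, 0.01, 0, -1, 0, 0, 0.014, 0, -1, 0, 0, 0.015, 0, -1, 0, 0, 0.017, 0, -1, 0, 0, 0.018, 0]

```text
t: 7.55
tool_pos: [0.5398, 0.0002, 0.0215]
tool_rot: [-2.071, -2.361, -0.001]
contact_force: [0.2, 0.4, -0.4]
opening: -0.0
```

Call:
move_arm:
  deltas: [-1, 0, 0, 0.002, 0, -1, 0, 0, 0.004, 0, -1, 0, 0, 0.006, 0]

```text
t: 7.85
tool_pos: [0.5398, 0.0002, 0.0154]
tool_rot: [-2.071, -2.361, -0.001]
contact_force: [-0.3, 0.2, -0.5]
opening: -0.0
```

At TCP z = 0.0154 the nominal tip would be 10 mm below the table, yet there is no contact. So the offset is real, and I'll keep going down.

Call:
move_arm:
  deltas: [-1, 0, 0, 0.002, 0, -1, 0, 0, 0.004, 0, -1, 0, 0, 0.006, 0, -1, 0, 0, 0.007, 0]

```text
t: 8.25
tool_pos: [0.5397, 0.0002, 0.0082]
tool_rot: [-2.071, -2.361, -0.001]
contact_force: [0.1, 0.4, 0.3]
opening: 0.0002
```

Call:
move_arm:
  deltas: [-1, 0, 0, 0.001, 0, -1, 0, 0, 0.002, 0, -1, 0, 0, 0.003, 0]

```text
t: 8.55
tool_pos: [0.5397, 0.0002, 0.0051]
tool_rot: [-2.071, -2.361, -0.001]
contact_force: [-0.5, -0.3, 0.6]
opening: 0.0
```

Call:
move_arm:
  deltas: [-1, 0, 0, 0.001, 0, -1, 0, 0, 0.002, 0, -1, 0, 0, 0.003, 0, -1, 0, 0, 0.004, 0]

```text
t: 8.95
tool_pos: [0.5397, 0.0002, 0.001]
tool_rot: [-2.071, -2.361, -0.001]
contact_force: [-0.1, -0.3, 0.4]
opening: -0.0
```

Run:
```python
from h import *
rel([.54,.0,.0],7.4)
o=get_obs();R=Ro.from_rotvec(o["tool_rot"]).as_matrix();p=o["tool_pos"]
n="scene";s=get_image(n);f=8;u=proj(n,p)[0];x0,y0=int(u[0])-45,int(u[1])-50;print(n,x0,y0,u)
im=cv2.resize(s[y0:y0+70,x0:x0+90,::-1],None,fx=f,fy=f,interpolation=cv2.INTER_CUBIC)
d=lambda X:tuple(((proj(n,X)[0]-[x0,y0]+.5)*f).astype(int))
cv2.circle(im,d(p),4,(0,255,0),1)
cv2.imwrite("pics/m7.png",im)
```

```text
t 8.95 pos [5.397e-01 2.000e-04 1.000e-03] yaw 7.48 F [-0.14 -0.33  0.4 ] open -0.0
shift [-0.0002  0.0003  0.001 ] turn 0.08 tilt [-3.0e-04  1.2e-03 -1.0e+00]
scene 195 173 [240.49926035 223.81994585]
```

View pics/m7.png

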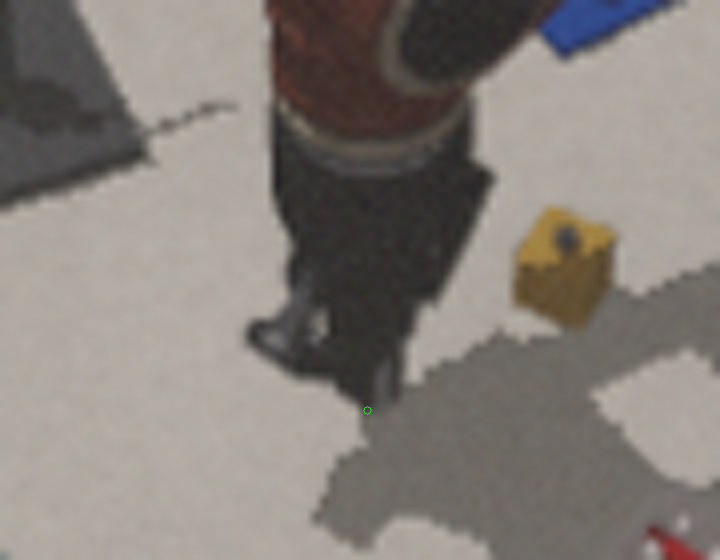

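The fingertip is at crop (378,410), right at the start of its shadow. So the fingertips are effectively at the reported TCP height, about 25 mm higher than stated, with little lateral error. I'll go back to the carrier and grasp 27 mm lower.

Call:
move_arm:
  deltas: [-1, 0, 0, -0.1, 0, -1, 0, 0, -0.15, 0, -1, 0, 0, -0.26, 0, 1, 0, 0, -0.26, 0, 1, 0, 0, -0.26, 0, 1, 0.24, -0.009, -0.26, 0, 1, 0.24, -0.009, -0.26, 0, 1, 0.24, -0.009, -0.26, 0, 1, 0.24, -0.009, -0.26, 0, 1, 0.24, -0.009, -0.26, 0]

```text
t: 10.0
tool_pos: [0.4987, 0.2391, 0.2614]
tool_rot: [-2.07, -2.362, -0.002]
contact_force: [0.3, 0.5, 0.8]
opening: 0.085
```

```bash
python3 -c "
from h import *
rel([.500,.237,.152],7.4)"
```

```text
t 10.0 pos [0.4987 0.2391 0.2614] yaw 7.54 F [0.3  0.48 0.78] open 0.085
shift [-0.0024  0.001   0.1094] turn 0.14 tilt [-2.0e-04  1.7e-03 -1.0e+00]
```

Call:
move_arm:
  deltas: [1, -0.002, 0.001, 0.04, 0, 1, -0.002, 0.001, 0.06, 0, 1, -0.002, 0.001, 0.075, 0, 1, -0.002, 0.001, 0.09, 0, 1, -0.002, 0.001, 0.1, 0, 1, -0.002, 0.001, 0.109, 0, 1, -0.002, 0.001, 0.109, 0]

```text
t: 10.7
tool_pos: [0.4995, 0.237, 0.1513]
tool_rot: [-2.07, -2.36, 0.0]
contact_force: [-0.1, -0.3, 0.3]
opening: 0.085
```

Call:
move_arm:
  deltas: [-0.4, 0, 0, 0, 0, -0.4, 0, 0, 0, 0, -0.6, 0, 0, 0, 0, -0.7, 0, 0, 0, 0, -0.8, 0, 0, 0, 0, -0.8, 0, 0, 0, 0, -0.9, 0, 0, 0, 0, -0.9, 0, 0, 0, 0]
  force: 20

```text
t: 11.5
tool_pos: [0.4996, 0.2371, 0.1515]
tool_rot: [-2.07, -2.361, -0.0]
contact_force: [-0.2, 0.8, 1.2]
opening: 0.0071
```

Call:
move_arm:
  deltas: [-1, 0, 0, 0, 0, -1, 0, 0, 0, 0, -1, 0, 0, 0, 0]
  force: 50

```text
t: 11.8
tool_pos: [0.4997, 0.2371, 0.1516]
tool_rot: [-2.07, -2.361, -0.001]
contact_force: [-0.0, 0.6, 0.4]
opening: 0.0068
```

Call:
move_arm:
  deltas: [-1, 0, 0, -0.005, 0, -1, 0, 0, -0.015, 0, -1, 0, 0, -0.03, 0, -1, 0, 0, -0.03, 0]

```text
t: 12.2
tool_pos: [0.5013, 0.2376, 0.185]
tool_rot: [2.071, 2.362, 0.007]
contact_force: [1.1, 0.2, -3.3]
opening: 0.0067
```

It's holding: opening 6.8 mm, with about 3.5 N hanging from the wrist. I'll lift clear of the rack and compute the approach to the pin.

Call:
move_arm:
  deltas: [-1, 0, 0, -0.03, 0, -1, 0, 0, -0.06, 0, -1, 0, 0, -0.08, 0, -1, 0, 0, -0.08, 0]

```text
t: 12.6
tool_pos: [0.5028, 0.2379, 0.2697]
tool_rot: [2.068, 2.359, 0.018]
contact_force: [0.4, -0.3, -3.3]
opening: 0.0066
```

```bash
cat >> h.py <<'E'
PIN=np.array([.5454,-.2279]);YAW=-19.2
def tgt(xs,yc,z,yaw=YAW): # TCP so that carrier stands at stand x=xs with pin at carrier y=yc
    c,s=np.cos(np.radians(yaw)),np.sin(np.radians(yaw));v=np.array([xs+.0017,.0294-yc])
    return [PIN[0]+c*v[0]-s*v[1],PIN[1]+s*v[0]+c*v[1],z]
E
python3 -c "
from h import *
p=tgt(-.085,.033,.265);print(p);rel(p,YAW)"
```

```text
[np.float64(0.4655495284309589), np.float64(-0.20390516325953095), 0.265]
t 12.6 pos [0.5028 0.2379 0.2697] yaw 7.5 F [ 0.39 -0.25 -3.29] open 0.0066
shift [-0.4332 -0.0946  0.0018] turn 26.7 tilt [ 0.0107  0.0055 -0.9999]
```

Call:
move_arm:
  deltas: [-1, -0.04, -0.009, 0, 5, -1, -0.09, -0.02, 0, 12, -1, -0.14, -0.03, 0, 20, -1, -0.19, -0.041, 0, 26.7, -1, -0.24, -0.052, 0, 26.7, -1, -0.29, -0.063, 0, 26.7, -1, -0.34, -0.074, 0, 26.7, -1, -0.38, -0.083, 0, 26.7, -1, -0.42, -0.092, 0, 26.7, -1, -0.433, -0.095, 0, 26.7]

```text
t: 13.6
tool_pos: [0.4636, -0.2069, 0.2648]
tool_rot: [-2.565, -1.814, -0.015]
contact_force: [0.3, 0.8, -3.1]
opening: 0.0067
```

Call:
move_arm:
  deltas: [-1, 0, 0, 0, 0, -1, 0, 0, 0, 0, -1, 0, 0, 0, 0]

```text
t: 13.9
tool_pos: [0.4636, -0.2054, 0.264]
tool_rot: [-2.562, -1.815, -0.015]
contact_force: [0.2, -0.1, -3.7]
opening: 0.0066
```

Run:
```python
from h import *
rel(tgt(-.085,.033,.2486),YAW)
o=get_obs();print(o["wrist_torque"].round(2))
out=[]
for n in("scene","top"):
    s=get_image(n);f=5;u=proj(n,[.5,-.2,.16])[0];x0,y0=int(u[0])-40,int(u[1])-55;print(n,x0,y0)
    cv2.imwrite(f"pics/raw1{n}.png",s[:,:,::-1])
    out.append(cv2.resize(s[y0:y0+110,x0:x0+80,::-1],None,fx=f,fy=f,interpolation=cv2.INTER_CUBIC))
cv2.imwrite("pics/m8.png",np.hstack(out))
```

```text
t 13.9 pos [ 0.4636 -0.2054  0.264 ] yaw -19.36 F [ 0.17 -0.12 -3.75] open 0.0066
shift [0.0019 0.0013 0.0154] turn -0.16 tilt [ 0.007  0.007 -1.   ]
[ 0.05 -0.05 -0.01]
scene 166 95
top 274 139
```

View pics/m8.png

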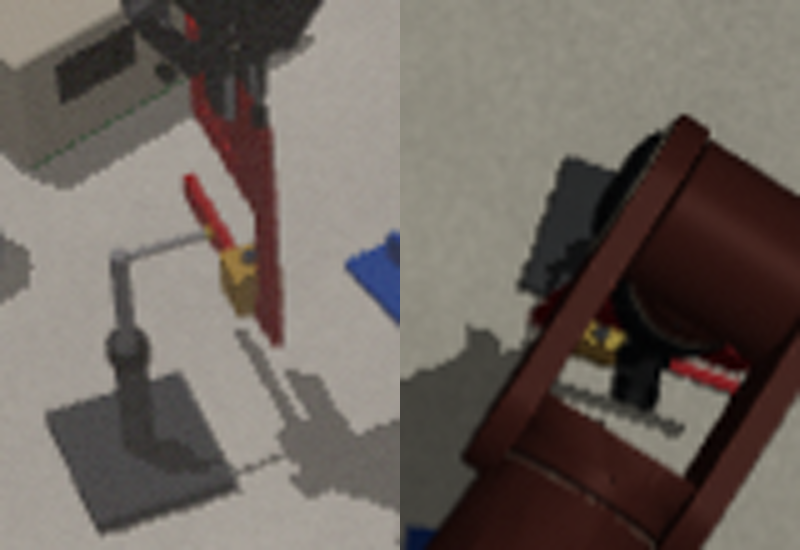

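The carrier hangs straight from the gripper, with the leg's foot at crop (277,345) and the bead at (208,233), still short of the pin. I'll check the held pose numerically.

Run:
```python
from h import *
p=np.array([.4636,-.2054,.264]);yaw=np.radians(-19.36);c,s=np.cos(yaw),np.sin(yaw)
def W(x,y,z):
    x-=.0017;y-=.0294;return np.array([p[0]+c*x-s*y,p[1]+s*x+c*y,p[2]-.1436+z])
for nm,q in(("leg foot",(0,.08,0)),("bar end",(0,-.08,.02)),("weight top",(0,.034,.041)),("panel low corner y.06 ",(.004,.06,.098))):
    print(nm,((proj("scene",W(*q))[0]-[166-.4,95-.4])*5).round())
c2,s2=np.cos(np.radians(-19)),np.sin(np.radians(-19))
print("bead",((proj("scene",[PIN[0]-.06*c2,PIN[1]-.06*s2,.1855])[0]-[166-.4,95-.4])*5).round())
```

```text
leg foot [277. 340.]
bar end [186. 163.]
weight top [247. 249.]
panel low corner y.06  [253. 211.]
bead [208. 234.]
```

Call:
move_arm:
  deltas: [-1, 0.002, 0.001, 0.008, 0, -1, 0.002, 0.001, 0.015, 0, -1, 0.002, 0.001, 0.015, 0, -1, 0.002, 0.012, 0.015, 0, -1, 0.002, 0.022, 0.015, 0, -1, 0.002, 0.033, 0.015, 0, -1, 0.002, 0.044, 0.015, 0, -1, 0.002, 0.044, 0.015, 0, -1, 0.002, 0.044, 0.015, 0]

```text
t: 14.9
tool_pos: [0.5064, -0.2181, 0.2497]
tool_rot: [-2.562, -1.816, -0.015]
contact_force: [-0.1, 0.6, -4.4]
opening: 0.0065
```

```bash
python3 -c "
from h import *
rel(tgt(-.042,.033,.2486),YAW)"
```

```text
t 14.9 pos [ 0.5064 -0.2181  0.2497] yaw -19.33 F [-0.07  0.62 -4.44] open 0.0065
shift [ 0.     -0.0002  0.0011] turn -0.13 tilt [ 0.007   0.0066 -1.    ]
```

Call:
move_arm:
  deltas: [-1, 0, 0, 0.001, 0, -1, 0, 0, 0.002, 0, -1, 0, 0, 0.003, 0, -1, 0, 0, 0.004, 0]

```text
t: 15.3
tool_pos: [0.5062, -0.2181, 0.2456]
tool_rot: [-2.562, -1.816, -0.015]
contact_force: [0.4, -0.1, -3.7]
opening: 0.0067
```

Call:
move_arm:
  deltas: [-1, 0, 0, 0.001, 0, -1, 0, 0, 0.002, 0, -1, 0, 0, 0.003, 0, -1, 0, 0, 0.0035, 0]

```text
t: 15.7
tool_pos: [0.5062, -0.218, 0.242]
tool_rot: [-2.562, -1.816, -0.015]
contact_force: [0.2, 0.1, -3.2]
opening: 0.007
```

Call:
move_arm:
  deltas: [-1, 0, 0, 0.001, 0, -1, 0, 0, 0.002, 0, -1, 0, 0, 0.003, 0]

```text
t: 16.0
tool_pos: [0.5062, -0.218, 0.2389]
tool_rot: [-2.562, -1.816, -0.015]
contact_force: [-0.3, 0.2, -2.6]
opening: 0.0069
```

Call:
move_arm:
  deltas: [-1, 0, 0, 0.001, 0, -1, 0, 0, 0.002, 0]

```text
t: 16.2
tool_pos: [0.5063, -0.2181, 0.2372]
tool_rot: [-2.562, -1.816, -0.015]
contact_force: [-1.2, 0.7, 0.9]
opening: 0.0071
```

Call:
move_arm:
  deltas: [-1, 0, 0, -0.001, 0, -1, 0, 0, -0.001, 0]

```text
t: 16.4
tool_pos: [0.5064, -0.2181, 0.2384]
tool_rot: [-2.562, -1.816, -0.015]
contact_force: [0.3, -0.2, -3.2]
opening: 0.0069
```

Call:
move_arm:
  deltas: [-1, 0, 0, -0.0005, 0, -1, 0, 0, -0.0005, 0]

```text
t: 16.6
tool_pos: [0.5064, -0.2181, 0.2389]
tool_rot: [-2.562, -1.816, -0.015]
contact_force: [-0.4, 0.0, -3.6]
opening: 0.0065
```

Call:
move_arm:
  deltas: [-1, 0, 0, -0.0005, 0, -1, 0, 0, -0.0005, 0]

```text
t: 16.8
tool_pos: [0.5064, -0.2181, 0.2394]
tool_rot: [-2.562, -1.816, -0.015]
contact_force: [-0.8, 0.2, -3.9]
opening: 0.0063
```

Call:
move_arm:
  deltas: [-1, 0, 0, -0.002, 0, -1, 0, 0, -0.002, 0]

```text
t: 17.0
tool_pos: [0.5066, -0.2183, 0.2418]
tool_rot: [-2.563, -1.817, -0.016]
contact_force: [-0.3, -0.4, -4.0]
opening: 0.0068
```

Vertical contact with the panel's lower edge came at TCP z ≈ 0.2381. Next I'll feel the lateral position with the inside of the leg.

Call:
move_arm:
  deltas: [-1, -0.007, 0, -0.002, 0, -1, -0.014, 0, -0.004, 0, -1, -0.018, 0, -0.004, 0, -1, -0.019, 0, -0.004, 0, -1, -0.02, 0, -0.004, 0]

```text
t: 17.5
tool_pos: [0.4998, -0.2374, 0.2456]
tool_rot: [-2.563, -1.816, -0.016]
contact_force: [0.9, 1.1, -4.7]
opening: 0.0068
```

Call:
move_arm:
  deltas: [-1, -0.001, 0, 0, 0, -1, -0.002, 0, 0, 0]

```text
t: 17.7
tool_pos: [0.499, -0.2392, 0.2454]
tool_rot: [-2.563, -1.816, -0.016]
contact_force: [-0.0, 0.4, -3.6]
opening: 0.007
```

Call:
move_arm:
  deltas: [-1, -0.001, 0, 0, 0, -1, -0.001, 0, 0, 0]

```text
t: 17.9
tool_pos: [0.4987, -0.2402, 0.2453]
tool_rot: [-2.563, -1.816, -0.016]
contact_force: [0.2, 0.9, -3.0]
opening: 0.0065
```

Call:
move_arm:
  deltas: [-1, -0.001, 0, 0, 0, -1, -0.001, 0, 0, 0]

```text
t: 18.1
tool_pos: [0.4983, -0.2411, 0.2453]
tool_rot: [-2.563, -1.816, -0.016]
contact_force: [-0.0, 0.3, -3.4]
opening: 0.0068
```

Call:
move_arm:
  deltas: [-1, -0.001, 0, 0, 0, -1, -0.001, 0, 0, 0]

```text
t: 18.3
tool_pos: [0.498, -0.2422, 0.2453]
tool_rot: [-2.563, -1.816, -0.016]
contact_force: [0.1, -0.1, -4.4]
opening: 0.0066
```

Call:
move_arm:
  deltas: [-1, -0.001, 0, 0, 0, -1, -0.001, 0, 0, 0]

```text
t: 18.5
tool_pos: [0.4978, -0.2427, 0.2452]
tool_rot: [-2.562, -1.816, -0.017]
contact_force: [0.2, 1.7, -4.3]
opening: 0.0068
```

Call:
move_arm:
  deltas: [-1, -0.001, 0, 0, 0, -1, -0.001, 0, 0, 0]

```text
t: 18.7
tool_pos: [0.4977, -0.243, 0.2451]
tool_rot: [-2.561, -1.815, -0.019]
contact_force: [1.5, 2.6, -3.4]
opening: 0.0069
```

Call:
move_arm:
  deltas: [-1, -0.001, 0, 0, 0, -1, -0.001, 0, 0, 0]

```text
t: 18.9
tool_pos: [0.4975, -0.2433, 0.245]
tool_rot: [-2.56, -1.815, -0.021]
contact_force: [1.8, 3.4, -3.7]
opening: 0.007
```

The leg met the pin at TCP (0.4979, -0.2425). So hole 4 lines up at TCP (0.5058, -0.2199), z ≈ 0.2111. Now I'll shift across, back off the pin, and lower.

Call:
move_arm:
  deltas: [-1, 0.012, 0, 0, 0, -1, 0.025, 0, 0, 0, -1, 0.025, 0, 0, 0, -1, 0.025, -0.015, 0, 0, -1, 0.025, -0.03, 0, 0, -1, 0.025, -0.045, 0, 0, -1, 0.025, -0.045, 0, 0, -1, 0.025, -0.045, 0.017, 0, -1, 0.025, -0.045, 0.034, 0, -1, 0.025, -0.045, 0.034, 0]

```text
t: 19.9
tool_pos: [0.4622, -0.2036, 0.2068]
tool_rot: [-2.555, -1.812, -0.017]
contact_force: [0.9, 0.1, -5.8]
opening: 0.0064
```

Call:
move_arm:
  deltas: [-1, 0, 0, 0, 0, -1, 0, 0, 0, 0]

```text
t: 20.1
tool_pos: [0.4623, -0.2036, 0.2064]
tool_rot: [-2.554, -1.812, -0.016]
contact_force: [0.0, -0.3, -3.3]
opening: 0.0067
```

Run:
```python
from h import *
a=np.radians(-19.2);x=np.array([np.cos(a),np.sin(a)])
for b in(-.0446,-.022,0):
    q=np.array([.5058,-.2199])+b*x; print(b);rel([*q,.2111],-19.33)
```

```text
-0.0446
t 20.1 pos [ 0.4623 -0.2036  0.2064] yaw -19.3 F [ 0.04 -0.32 -3.26] open 0.0067
shift [-0.001   0.0018 -0.0047] turn 0.03 tilt [ 0.0024  0.0143 -0.9999]
-0.022
t 20.1 pos [ 0.4623 -0.2036  0.2064] yaw -19.3 F [ 0.04 -0.32 -3.26] open 0.0067
shift [-0.001   0.0244 -0.0048] turn 0.03 tilt [ 0.0024  0.0143 -0.9999]
0
t 20.1 pos [ 0.4623 -0.2036  0.2064] yaw -19.3 F [ 0.04 -0.32 -3.26] open 0.0067
shift [-0.0009  0.0464 -0.0048] turn 0.03 tilt [ 0.0024  0.0143 -0.9999]
```

Call:
move_arm:
  deltas: [-1, -0.001, 0.002, -0.0047, 0, -1, -0.001, 0.008, -0.0047, 0, -1, -0.001, 0.014, -0.0047, 0, -1, -0.001, 0.016, -0.0047, 0, -1, -0.001, 0.016, -0.0047, 0, -1, -0.001, 0.016, -0.0047, 0]

```text
t: 20.7
tool_pos: [0.477, -0.2099, 0.2109]
tool_rot: [-2.554, -1.811, -0.016]
contact_force: [0.7, -0.5, -4.0]
opening: 0.0064
```

Run:
```python
from h import *
a=np.radians(-19.2);x=np.array([np.cos(a),np.sin(a)])
rel([*(np.array([.5058,-.2199])),.2111],-19.33)
s=get_image("scene");f=7;u=proj("scene",[.5,-.2,.19])[0];x0,y0=int(u[0])-30,int(u[1])-50;print(x0,y0)
t=get_image("top");v=proj("top",[.5,-.2,.19])[0];x1,y1=int(v[0])-27,int(v[1])-43
c=lambda im,x,y:cv2.resize(im[y:y+85,x:x+57,::-1],None,fx=f,fy=f,interpolation=cv2.INTER_CUBIC)
cv2.imwrite("pics/m9.png",np.hstack([c(s,x0,y0),c(t,x1,y1)]))
```

```text
t 20.7 pos [ 0.477  -0.2099  0.2109] yaw -19.3 F [ 0.68 -0.46 -3.98] open 0.0064
shift [ 0.      0.0305 -0.0003] turn 0.03 tilt [ 0.0019  0.0146 -0.9999]
176 93
```

Call:
move_arm:
  deltas: [-1, 0, 0.003, 0, 0, -1, 0, 0.006, 0, 0, -1, 0, 0.009, 0, 0, -1, 0, 0.01, 0, 0]

```text
t: 21.2
tool_pos: [0.4867, -0.2132, 0.2108]
tool_rot: [-2.554, -1.811, -0.016]
contact_force: [0.1, -0.0, -3.9]
opening: 0.007
```

Call:
move_arm:
  deltas: [-1, 0, 0.002, 0, 0, -1, 0, 0.004, 0, 0]

```text
t: 21.4
tool_pos: [0.4906, -0.2146, 0.2108]
tool_rot: [-2.554, -1.811, -0.016]
contact_force: [-0.3, 0.1, -3.5]
opening: 0.0068
```

Call:
move_arm:
  deltas: [-1, 0, 0.002, 0, 0, -1, 0, 0.004, 0, 0]

```text
t: 21.6
tool_pos: [0.4946, -0.216, 0.2108]
tool_rot: [-2.554, -1.811, -0.016]
contact_force: [-0.3, 0.3, -3.8]
opening: 0.0065
```

No resistance so far; the bead is inside or through the hole. I'll continue to the full depth.

Call:
move_arm:
  deltas: [-1, 0, 0.003, 0, 0, -1, 0, 0.006, 0, 0, -1, 0, 0.006, 0, 0]

```text
t: 21.9
tool_pos: [0.5006, -0.2181, 0.2108]
tool_rot: [-2.554, -1.811, -0.016]
contact_force: [-0.7, 0.1, -3.9]
opening: 0.007
```

Call:
move_arm:
  deltas: [-1, 0, 0.003, 0, 0, -1, 0, 0.006, 0, 0, -1, 0, 0.006, 0, 0]

```text
t: 22.2
tool_pos: [0.5066, -0.2203, 0.2108]
tool_rot: [-2.554, -1.812, -0.016]
contact_force: [0.1, -0.2, -4.2]
opening: 0.0069
```

Run:
```python
from h import *
rel([*(np.array([.5058,-.2199])),.2111],-19.33)
s=get_image("scene");f=7;u=proj("scene",[.5,-.2,.19])[0];x0,y0=int(u[0])-30,int(u[1])-50;print(x0,y0)
t=get_image("top");v=proj("top",[.5,-.2,.19])[0];x1,y1=int(v[0])-27,int(v[1])-43
c=lambda im,x,y:cv2.resize(im[y:y+85,x:x+57,::-1],None,fx=f,fy=f,interpolation=cv2.INTER_CUBIC)
cv2.imwrite("pics/m9.png",np.hstack([c(s,x0,y0),c(t,x1,y1)]))
```

```text
t 22.2 pos [ 0.5066 -0.2203  0.2108] yaw -19.29 F [ 0.1  -0.17 -4.16] open 0.0069
shift [ 0.0001 -0.0009 -0.0003] turn 0.04 tilt [ 0.0025  0.0143 -0.9999]
176 93
```

View pics/m9.png

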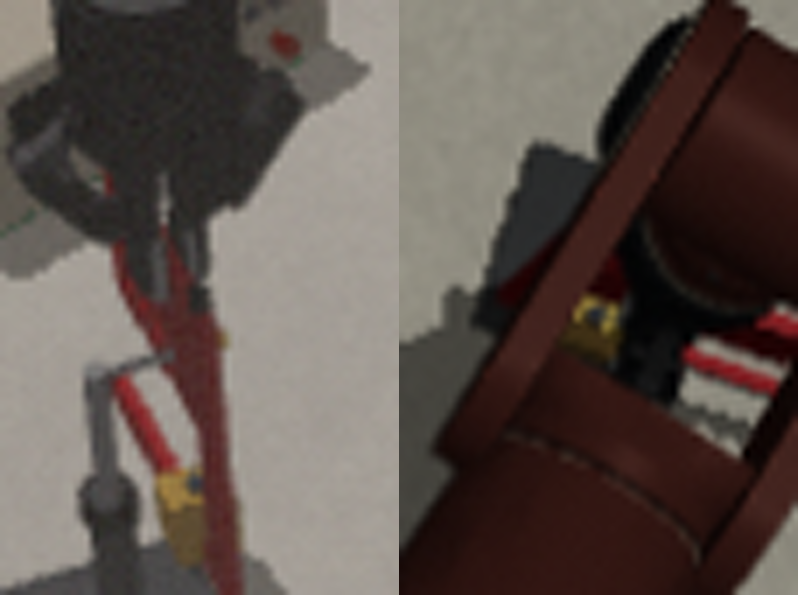

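The pin passes through the hole: it enters the plate at (172,355), and the bead shows behind it at (222,340). Now I'll lower gently while feeling.

Call:
move_arm:
  deltas: [-1, 0, 0, 0.001, 0, -1, 0, 0, 0.002, 0, -1, 0, 0, 0.002, 0]

```text
t: 22.6
tool_pos: [0.5061, -0.22, 0.2085]
tool_rot: [-2.553, -1.811, -0.016]
contact_force: [-0.6, -0.6, -3.4]
opening: 0.0067
```

Call:
move_arm:
  deltas: [-1, 0, 0, 0.001, 0, -1, 0, 0, 0.001, 0]

```text
t: 22.8
tool_pos: [0.5062, -0.22, 0.2078]
tool_rot: [-2.554, -1.811, -0.016]
contact_force: [-0.2, 0.5, -2.0]
opening: 0.0068
```

Call:
move_arm:
  deltas: [-1, 0, 0, 0.0005, 0, -1, 0, 0, 0.0005, 0]

```text
t: 23.0
tool_pos: [0.5063, -0.22, 0.2078]
tool_rot: [-2.554, -1.812, -0.016]
contact_force: [-0.4, 0.4, -0.9]
opening: 0.0071
```

Call:
move_arm:
  deltas: [-1, 0, 0, 0.0005, 0, -1, 0, 0, 0.0005, 0]

```text
t: 23.2
tool_pos: [0.5064, -0.22, 0.2076]
tool_rot: [-2.554, -1.812, -0.017]
contact_force: [-0.9, 0.9, 0.5]
opening: 0.0065
```

Call:
move_arm:
  deltas: [-0.85, 0, 0, 0, 0, -0.8, 0, 0, 0, 0, -0.75, 0, 0, 0, 0, -0.7, 0, 0, 0, 0, -0.6, 0, 0, 0, 0, -0.5, 0, 0, 0, 0, -0.3, 0, 0, 0, 0, 0, 0, 0, 0, 0, 0, 0, 0, 0, 0]
  force: 20

```text
t: 24.1
tool_pos: [0.5064, -0.22, 0.2077]
tool_rot: [-2.554, -1.812, -0.017]
contact_force: [-0.5, 0.6, -0.3]
opening: 0.0427
```

Call:
move_arm:
  deltas: [0.2, 0, 0, -0.005, 0, 0.2, 0, 0, -0.015, 0, 0.2, 0, 0, -0.03, 0, 0.2, 0, 0, -0.05, 0, 0.2, 0, 0, -0.08, 0, 0.2, 0, 0, -0.12, 0, 0.2, 0, 0, -0.15, 0, 0.2, 0, 0, -0.15, 0]

```text
t: 24.9
tool_pos: [0.5077, -0.2233, 0.366]
tool_rot: [2.561, 1.817, 0.024]
contact_force: [0.2, -0.5, 1.4]
opening: 0.0512
```

Call:
move_arm:
  deltas: [0.2, 0, -0.1, 0, 0, 0.2, 0, -0.1, 0, 0, 0.2, 0, -0.1, 0, 0, 0.2, 0, -0.1, 0, 0, 0.2, 0, -0.1, 0, 0, 0.2, 0, -0.1, 0, 0, 0.2, 0, -0.1, 0, 0, 0.2, 0, -0.1, 0, 0, 0.2, 0, -0.1, 0, 0, 0.2, 0, -0.1, 0, 0]

```text
t: 25.9
tool_pos: [0.4135, -0.1903, 0.3649]
tool_rot: [2.561, 1.817, 0.024]
contact_force: [0.6, -0.4, -0.1]
opening: 0.0512
```

Call:
move_arm:
  deltas: [0.2, 0, 0, 0, 0, 0.2, 0, 0, 0, 0, 0.2, 0, 0, 0, 0, 0.2, 0, 0, 0, 0, 0.2, 0, 0, 0, 0, 0.2, 0, 0, 0, 0, 0.2, 0, 0, 0, 0, 0.2, 0, 0, 0, 0, 0.2, 0, 0, 0, 0, 0.2, 0, 0, 0, 0]

```text
t: 26.9
tool_pos: [0.4135, -0.1903, 0.3649]
tool_rot: [2.562, 1.817, 0.024]
contact_force: [0.1, -1.0, -0.3]
opening: 0.051
```

Run:
```python
from h import *
s=get_image("scene");x0,y0=160,95
for _ in range(5): s2=get_image("scene")
print("motion",np.abs(s2.astype(int)-s)[y0:y0+90,x0:x0+80].max(), np.abs(s2.astype(int)-s)[y0:y0+90,x0:x0+80].mean())
t=get_image("top");v=proj("top",[.5,-.2,.19])[0];x1,y1=int(v[0])-40,int(v[1])-45
c=lambda im,x,y:cv2.resize(im[y:y+90,x:x+80,::-1],None,fx=5,fy=5,interpolation=cv2.INTER_CUBIC)
cv2.imwrite("pics/m10.png",np.hstack([c(s2,x0,y0),c(t,x1,y1)]));print(get_obs()["t"])
```

```text
motion 14 1.6469907407407407
27.25
```

View pics/m10.png

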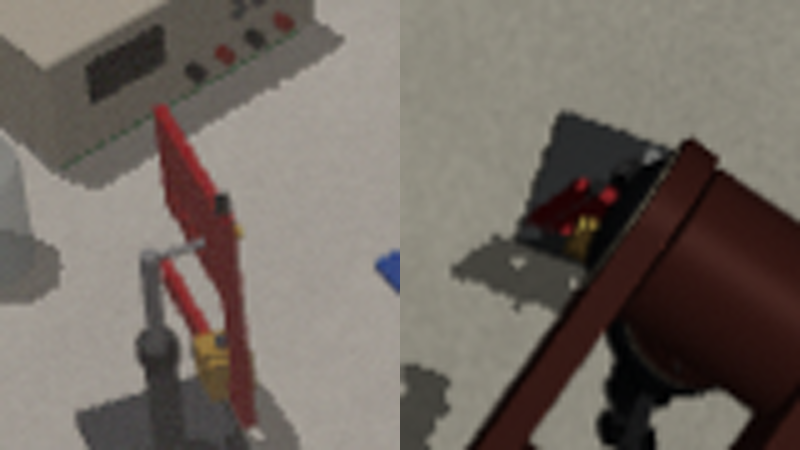

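Run:
```python
from h import *
for roll in(-3,0,3):
  for dy in(0,):
    yaw=np.radians(-19.3);c,s=np.cos(yaw),np.sin(yaw);p=np.array([.5064,-.22,.2077])
    h=np.array([.033,.122]);r=np.radians(roll)
    def W(x,y,z):
        d=np.array([y,z])-h;y,z=h+[np.cos(r)*d[0]-np.sin(r)*d[1],np.sin(r)*d[0]+np.cos(r)*d[1]]
        x-=.0017;y-=.0294;return np.array([p[0]+c*x-s*y,p[1]+s*x+c*y,p[2]-.1436+z])
    print(roll,{k:((proj("scene",W(*q))[0]-[160-.4,95-.4])*5).round().tolist() for k,q in dict(topcorner=(0,-.045,.176),socket=(0,.07,.186),legfoot=(0,.08,0),weighttop=(0,.034,.041)).items()})
```

```text
-3 {'topcorner': [160.0, 97.0], 'socket': [226.0, 208.0], 'legfoot': [242.0, 416.0], 'weighttop': [215.0, 326.0]}
0 {'topcorner': [159.0, 99.0], 'socket': [224.0, 202.0], 'legfoot': [246.0, 420.0], 'weighttop': [217.0, 330.0]}
3 {'topcorner': [158.0, 101.0], 'socket': [222.0, 196.0], 'legfoot': [249.0, 424.0], 'weighttop': [219.0, 335.0]}
```

The carrier hangs within about 1–3° of level; the nearest hole should leave about 2.7°. It is at rest, since the frame difference is only noise. The gripper is clear, so I'm handing in.

Call:
move_arm:
  deltas: [0.2, 0, 0, 0, 0, 0.2, 0, 0, 0, 0, 0.2, 0, 0, 0, 0, 0.2, 0, 0, 0, 0, 0.2, 0, 0, 0, 0, 0.2, 0, 0, 0, 0, 0.2, 0, 0, 0, 0, 0.2, 0, 0, 0, 0, 0.2, 0, 0, 0, 0, 0.2, 0, 0, 0, 0]

```text
t: 28.25
tool_pos: [0.4135, -0.1903, 0.3649]
tool_rot: [2.562, 1.817, 0.024]
contact_force: [-0.7, 0.2, 0.2]
opening: 0.0508
```

```bash
python3 -c "
from station import *
print(get_obs()['t']);print(order.finish_job())"
```

```text
28.25
the job is handed in; nothing more can be done
None
```

The red carrier now hangs on the stand's pin by hole 4, and I handed the job in at 28.25 s with the gripper well clear.

- **Hole choice:** I measured the weight at y ≈ +33 mm, which puts the balance point at about +29 mm; hole 4 (+33 mm) is the nearest.
- **Finding the pin:** While holding the carrier, I felt the pin's height with the panel's lower edge and its sideways position with the inside of the leg, using only a few newtons. The hole then went over the bead without resistance. I lowered it until the pin carried the full weight of about 4 N, and only then opened the gripper.
- **Last checks:** The final picture shows the plate hanging on the pin, tilted about 1–3° from level; this hole should leave about 2.7°. Six successive frames differed only by image noise, so it was at rest. I did not check the other bench items one by one in that last view, but none was in the arm's path.
- **What disagreed:** The first grasp closed on nothing. The fingertips were really about 25 mm higher than the stated 25 mm tip reach implied. I confirmed this by lowering the shut fingers almost to the bare table, where the stated reach would already have meant contact and there was none. I then grasped about 27 mm lower.
- **Camera error:** The camera estimate of the pin was about 2 mm off sideways, which the feeling corrected.

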